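# Find the cash box key

## Task

One of the three keys standing in the bamboo block opens the blue cash box. Try them one at a time in the lock on the lid: push the key fully home and turn it a quarter turn clockwise; a key that stops early is the wrong one, so turn it back, draw it out and stand it in the block again. When one turns all the way, lift the lid open by about 30 degrees and leave it standing open with that key in the lock, the other keys in the block, and everything else on the counter undisturbed.

Things in the scene. Friction and masses are not known exactly. Their poses are not given: they have to be found in the camera images.
- cash_box: Blue steel cash box fixed to the counter, 180 mm (x) by 250 mm (y), lid top 90 mm high; origin in the middle of its underside, +x towards the hinge side. The lid's hinge line runs along y at x = +88 mm, 88 mm high. The lock is in the lid at x = -52 mm, y = 0. A folded wire handle lies on the lid behind the lock.
- keyhole (a point): Centre of the lock's round chrome face (26 mm across, 92 mm above the counter when the lid is shut). Axes of the lid (it does not turn with the key): z out of the lock, up when shut; x towards the hinge, which lies 140 mm away and 4 mm lower; y along the slot. The slot, 18 mm (y) by 5 mm (x) with 2 mm chamfers, takes the blade straight down, either way round.
- lock (a joint): Turn of the lock in rad: 0 = locked, slot along y (only here does a key go in or out); grows clockwise seen from above to 1.57 = open. It stays where left. A wrong key, or one not fully home, is stopped at 0.2 to 0.5: do not force it. The right one turns freely, the lock some 0.1 behind the key. From 1.1 up the lid is free and the key captive (2 mm play): the lid can be lifted by it.
- cash_lid (a joint): Opening angle of the lid in rad: 0 = shut, grows as its front edge (the lock's side, -x) rises, up to 1.6. Locked, it does not lift. Its hinge is stiff: about 5 N upwards at the lock moves it, and it stays where it is left.
- key_red_bow (a point): Key with red plastic bow: grip point in the bow, 25 mm above its shoulder (its flat underside). z up from the blade, y across the flat, x through it. A 14 (x) by 26 (y) mm flange, 4 mm high, then the bow, 10 by 28 mm, up to 45 mm. Blade below 32 mm long, 16 (y) by 3 (x) mm, tip 10 by 2. Fully home, the shoulder rests on the lock face. Which key fits varies.
- key_blue_bow (a point): The key with the blue plastic bow: as the red one, but the blade is 37 mm long.
- key_yellow_bow (a point): The key with the yellow plastic bow: as the red one, but the blade is 42 mm long.
- key_block: Bamboo key block fixed to the counter, 56 (x) by 190 (y) by 50 mm high, origin in the middle of its underside. Four slots in its top at x = 0, y = -67.5, -22.5, 22.5, 67.5 mm, each 5.5 (x) by 18.5 (y) mm, 44 mm deep, 2 mm chamfers. Three hold a key, blade down, shoulder on the block's top, the flat of the key along y; one is empty.
- straw_dispenser: Bystander: square push dispenser of straws, 110 x 110 mm, 182 mm high; origin in the middle of its underside.
- red_container: Bystander: red food container with white clips, 108 x 158 mm, 68 mm high; origin in the middle of its underside.
- glass_jar: Bystander: glass jar with bamboo cap, 90 mm across, 138 mm high; origin in the middle of its underside.
- steel_bottle: Bystander: silver aluminium bottle, 72 mm across, 223 mm high; origin in the middle of its underside.
- green_spoon: Bystander: green silicone spoon lying flat, 250 mm long (x), 58 mm wide, 10 mm high; origin under its middle.
- mug: Bystander: white mug, 80 mm across, 90 mm high; origin in the middle of its underside.
Things that resemble listed ones, but are neither listed nor needed, are in the scene too. Leave any black or green look-alike of the part that bears key_red_bow alone. There is more than one size of the key_block; the one meant has the size given above.

How it is judged (in metres and radians):
On the way:
1. a key that is fully home turns the lock to open, the lid still shut (value of joint lock above 1.1 rad and value of joint cash_lid below 0.1 rad and ((distance between key_red_bow and keyhole below 0.0285 m and angle between the z axis of key_red_bow and the z axis of keyhole, either way round below 0.3 rad) or (distance between key_blue_bow and keyhole below 0.0285 m and angle between the z axis of key_blue_bow and the z axis of keyhole, either way round below 0.3 rad) or (distance between key_yellow_bow and keyhole below 0.0285 m and angle between the z axis of key_yellow_bow and the z axis of keyhole, either way round below 0.3 rad))), for 0.1 s.
At the end, for the whole second after the job is handed in: The lid stands open at least 0.38 rad (22 degrees) and at rest, the key that turned the lock is still in it (grip point within 28.5 mm of the lock face centre, 25 mm being fully home), and the other two keys stand upright in slots of the block, their shoulders on its top (within 8 mm) (value of joint cash_lid above 0.38 rad and velocity of joint cash_lid below 0.05 rad/s and (((distance between key_red_bow and keyhole below 0.0285 m and angle between the z axis of key_red_bow and the z axis of keyhole, either way round below 0.3 rad) and (z of key_blue_bow in the frame of key_block between 0.067 and 0.083 m and horizontal distance between key_blue_bow and key_block below 0.08 m and angle between key_blue_bow's own z axis and vertical below 0.25 rad) and (z of key_yellow_bow in the frame of key_block between 0.067 and 0.083 m and horizontal distance between key_yellow_bow and key_block below 0.08 m and angle between key_yellow_bow's own z axis and vertical below 0.25 rad)) or ((distance between key_blue_bow and keyhole below 0.0285 m and angle between the z axis of key_blue_bow and the z axis of keyhole, either way round below 0.3 rad) and (z of key_red_bow in the frame of key_block between 0.067 and 0.083 m and horizontal distance between key_red_bow and key_block below 0.08 m and angle between key_red_bow's own z axis and vertical below 0.25 rad) and (z of key_yellow_bow in the frame of key_block between 0.067 and 0.083 m and horizontal distance between key_yellow_bow and key_block below 0.08 m and angle between key_yellow_bow's own z axis and vertical below 0.25 rad)) or ((distance between key_yellow_bow and keyhole below 0.0285 m and angle between the z axis of key_yellow_bow and the z axis of keyhole, either way round below 0.3 rad) and (z of key_red_bow in the frame of key_block between 0.067 and 0.083 m and horizontal distance between key_red_bow and key_block below 0.08 m and angle between key_red_bow's own z axis and vertical below 0.25 rad) and (z of key_blue_bow in the frame of key_block between 0.067 and 0.083 m and horizontal distance between key_blue_bow and key_block below 0.08 m and angle between key_blue_bow's own z axis and vertical below 0.25 rad)))); the robot touches nothing.
It fails at once if something else on the counter is pushed more than 4 cm (distance of any of straw_dispenser, red_container, glass_jar, steel_bottle, green_spoon, mug from where it was at the start of the episode above 0.04 m).
It fails at once if something else on the counter is tipped over (angle between any of straw_dispenser, red_container, glass_jar, steel_bottle, green_spoon, mug's own z axis and vertical above 0.4 rad).
It also fails if it takes over 72 s, if anything falls off the work surface, if the arm or the gripper's body presses on something with over 40 N, if the wrist force passes 120 N, or if a joint passes its speed limit or range.

## Robot

A 6-joint arm with a two-finger parallel gripper is mounted at the origin on the work surface. World frame = base frame: x ahead of the robot, y to its left, z up, the work surface at z = 0. Lengths are in m, angles in degrees, forces in N, time in s.
With the tool pointing down it reaches from about 0.35 to 0.925 m from the base axis. Payload 6.4 kg.
Tool frame: the origin (TCP) lies at the very end of the fingers, on their centre line; the grasp point (between the pads) lies 19 mm behind it; z points along the fingers, y is the line along which they close (so a half turn about z gives the same grasp; the last joint's range is limited). The gripper opens to 94 mm and grips with 3 to 60 N. Pads are 16 mm wide; open, the fingers measure 119 mm over their backs; the gripper's body (75 mm by 177 mm) begins 78 mm behind the grasp point.
Start: joints at [62.504, 14.043, 89.255, -0, 76.702, -9.975], TCP at [0.196, 0.62, 0.205] pointing down, gripper open.
Joint ranges: [-179.41, 179.41], [-58.25, 129.5], [7.25, 145.43], [-54.29, 234.29], [11.92, 165.04], [-157.13, 157.13]. Speed limits (degrees/s): [147.25, 147.25, 180, 180, 180, 180].

## Interface

Orientations are given as [roll, pitch, yaw] about the fixed x, y, z axes, in that order (R = Rz(yaw) Ry(pitch) Rx(roll)).
In Python, from cell import * gives the robot as it stands.
- The arm moves only by the tool apply_moves, never from a script. Its arguments are lists of equal length, an entry for each row: "slide": the shift along the tool's x, y, z in m, a list of three; "roll": the turn about the tool's z in degrees. In form: {"slide": [[tx, ty, tz], ...], "roll": [roll, ...]}. A call has exactly 10 rows; each row shifts and turns the commanded pose from where the row before left it, along the tool's axes as they then stand; what a row does not reach is not made up. A row lasts 1/10 s, in which the tool goes at most 50 mm and 8.59 degrees, less where a joint would pass 70% of its speed; a pose out of reach is approached as far as the arm can. A call with a gripper value outside its range is refused whole. "hand" is the opening, from 0 (shut) to 1 (fully open), set as the call begins (left out, the last holds). The fingers move at their own pace and stop on an object; "newtons" is the grip in N (left out, the last holds). Time passes only in rows, so rows that do not move let the fingers close, or fill a call up. It gives the time, the measured TCP pose, the force, the opening and the grip force at its end, in the units of the state.
- observe(): the state, without advancing time (a new reading comes with each control period).
- read_camera(name): name is "side" or "top" or "wrist"; returns the picture (384x512x3 uint8, blue, green, red); there is no depth.
- camera_model(name): a dict with "fx", "fy", "cx", "cy" (pixels), "R" (3x3) and "t" (3): a world point X has camera coordinates R X + t. Camera axes: x right, y down, z forward; pixel columns grow to the right and rows downward; lengths in m; the calibration is good to about 2 mm. A picture is of the moment at which its call begins: read the wrist's pose just before it. camera_model takes no time and is no camera call; for the wrist camera it gives the pose at the moment of the call.
- finish_job(): hands the job in; it is judged then, once.
Trained networks look in the newest picture that a camera, given by its name, has taken for a name from the list of things; names that differ only in an ending like _2 or _b are one class to them, and where a whole thing is asked for, a point or a joint stands for the part that bears it (a point fixed in the world has none). Each returns a list of dicts, best first, with "score" (0 to 1); they miss things now and then, are a little off and sometimes report something else, mostly with a low value. They report only what shows in the picture. A call takes as long as a camera call. They do not tell look-alikes from the thing itself.
- look_for(camera, query): "rect" ([left, top, width, height] in pixels, round what is visible of it).
- masks_of(camera, query): "pixels" (384x512 bool, what is visible of it) and "rect" ([left, top, width, height] in pixels, round what is visible of it).
The state is a dict: "clock": time; "joints": joint angles; "joint_velocities": joint speeds; "joint_torque": joint torques, N m; "ee_pos": TCP position; "eef_rot": TCP orientation; "wrist_force": force on the tool from outside, world axes, zero at the start; "ft_torque": the same for the moment, N m; "grip_width": opening from 0.0 (shut) to 1.0 (fully open); "finger_force": force on a finger pad.
Only numpy, scipy, OpenCV 4.12 (cv2) and the standard library are available. Lean on these libraries where they do the work, as an engineer would, in place of code of your own. Each camera call takes 0.05 s, during which the arm holds its last target. There are 200 camera calls.

## Working session

There is one attempt and no reset: what is moved stays moved. The work goes in short steps, Python scripts to look and compute and a tool call to move; the robot and the scene stay as the last step left them, time stands still between calls to the robot, and variables do not carry over. Pictures are saved under pics/ and viewed, at most 10 in all, crops included, and the job is handed in when it is done.

Besides the shell and the picture viewer there is one more tool, called after "Call:" in YAML: its name, and indented under it one key for each argument. apply_moves: Moves the arm, as the interface text tells. Its arguments: {"type":"object","properties":{"slide":{"type":"array","items":{"type":"array","items":{"type":"number"}}},"roll":{"type":"array","items":{"type":"number"}},"hand":{"type":"number"},"newtons":{"type":"number"}},"required":["slide","roll"]}

```bash
mkdir -p pics; cat > h.py <<'E'
from cell import *
import numpy as np, cv2
def ray(cam,u,v,z,m=None):
    m=m or camera_model(cam); R=np.array(m["R"]);t=np.array(m["t"])
    d=R.T@np.array([(u-m["cx"])/m["fx"],(v-m["cy"])/m["fy"],1]); c=-R.T@t
    return c+d*(z-c[2])/d[2]
def proj(cam,X,m=None):
    m=m or camera_model(cam); p=np.array(m["R"])@np.array(X)+np.array(m["t"])
    return np.array([m["fx"]*p[0]/p[2]+m["cx"],m["fy"]*p[1]/p[2]+m["cy"]])
E
python3 - <<'E'
from h import *
ims=[read_camera(c) for c in("top","side")]
cv2.imwrite("pics/a.png",cv2.resize(ims[0],(800,600)));cv2.imwrite("pics/b.png",cv2.resize(ims[1],(800,600)))
for c in("top","side"):
  m=camera_model(c); print(c,m["fx"],-np.array(m["R"]).T@np.array(m["t"]))
  for q in("cash_box","keyhole","key_red_bow","key_blue_bow","key_yellow_bow","key_block"):
    try: print(c,q,[([round(x) for x in d["rect"]],round(d["score"],2)) for d in look_for(c,q)][:5])
    except Exception as e: print(q,e)
print(observe())
E
```

```text
top 482.0785645713895 [0.45512742 0.01205992 1.72564031]
top cash_box [([155, 157, 83, 67], 0.88), ([360, 218, 34, 26], 0.37)]
top keyhole [([157, 161, 81, 61], 0.87)]
top key_red_bow [([313, 209, 9, 5], 0.61), ([305, 162, 12, 9], 0.43)]
top key_blue_bow [([156, 158, 81, 66], 0.47)]
top key_yellow_bow []
top key_block [([290, 250, 39, 19], 0.82), ([273, 182, 59, 12], 0.65)]
side 455.7081190023346 [ 0.01708821 -0.74817879  1.03474151]
side cash_box [([174, 131, 86, 67], 0.65), ([178, 133, 81, 88], 0.62)]
side keyhole [([176, 130, 80, 67], 0.85)]
side key_red_bow [([272, 270, 15, 10], 0.5), ([314, 246, 8, 4], 0.37)]
side key_blue_bow [([273, 215, 7, 14], 0.57)]
side key_yellow_bow [([303, 248, 6, 20], 0.62)]
side key_block [([261, 222, 57, 62], 0.95), ([194, 287, 49, 44], 0.89)]
{'clock': 0.7, 'joints': array([ 6.25042747e+01,  1.40401230e+01,  8.92525236e+01,  8.13670547e-04,
        7.67035134e+01, -9.97470280e+00]), 'joint_velocities': array([ 0.04206906,  0.06085808, -0.06714425,  0.10250704, -0.07229947,
        0.08530396]), 'joint_torque': array([ 2.87651910e-04, -4.15723085e+01, -3.14813769e+01,  6.85339957e-02,
        2.89631513e-02, -2.79186338e-05]), 'ee_pos': array([0.19568561, 0.61987602, 0.20551628]), 'eef_rot': array([ 1.79996081e+02, -1.14760781e-04,  1.62478790e+02]), 'wrist_force': array([-0.73085908, -0.36184915, -0.59937743]), 'ft_torque': array([0.00913982, 0.02527816, 0.00710778]), 'finger_force': 0.0, 'grip_width': 0.9962847387793451}
```

View pics/a.png

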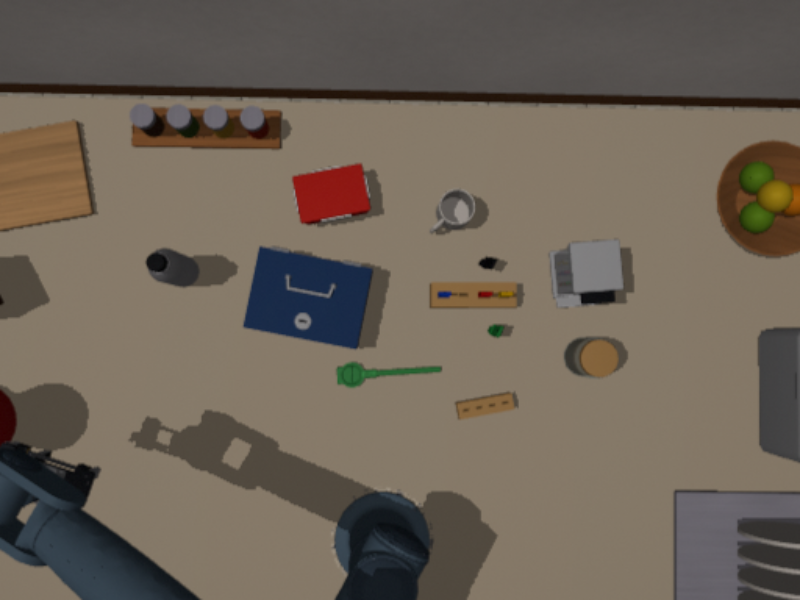

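View pics/b.png

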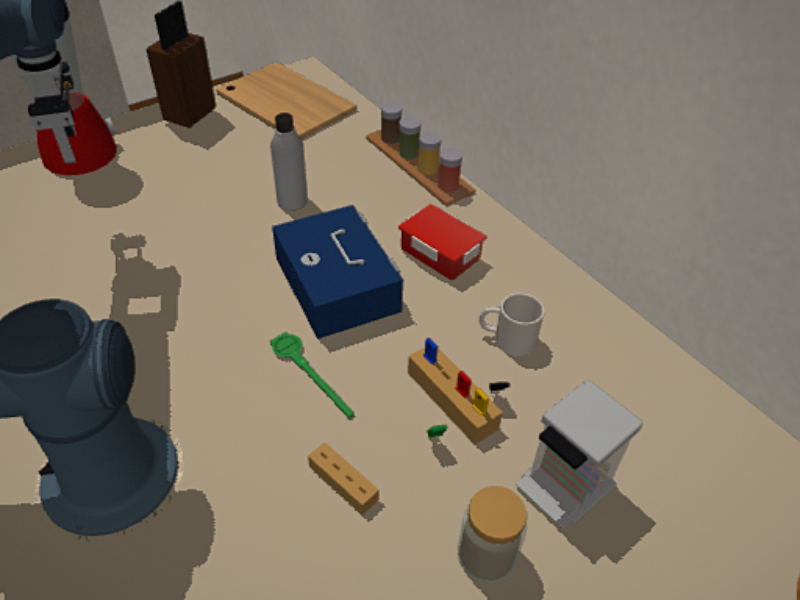

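The top picture shows the cash box at (308,298) with its lock at (303,321). The large block at (474,295) holds the blue key (445), red key (485) and yellow key (507), with the slot at 462 empty. The candidates for key_block are the large one at (474,295) and a small empty one at (485,405). The large one fits, since it is about 190 mm long and holds the keys. The black key at (488,263) and the green one at (497,330) are look-alikes to leave alone. Next I measure and confirm with a crop.

```bash
python3 - <<'E'
from h import *
im=read_camera("top"); m=camera_model("top")
s=512/800
def R(pts,z):
    return np.array([ray("top",u,v,z,m)[:2] for u,v in pts])
hsv=cv2.cvtColor(im,cv2.COLOR_BGR2HSV)
for q,z in(("cash_box",.09),("key_block",.05)):
  for d in masks_of("top",q)[:2]:
    p=d["pixels"].astype(np.uint8); c=max(cv2.findContours(p,0,2)[0],key=cv2.contourArea)
    r=cv2.boxPoints(cv2.minAreaRect(c)); w=R(r,z); print(q,d["score"],w.round(4).tolist(),"c",w.mean(0).round(4),"sides",np.linalg.norm(w[1]-w[0]).round(4),np.linalg.norm(w[2]-w[1]).round(4), "ang",np.degrees(np.arctan2(*(w[1]-w[0])[::-1])).round(1),np.degrees(np.arctan2(*(w[2]-w[1])[::-1])).round(1))
# lock white blob
g=im[190:222,180:208]; msk=(g.min(2)>110).astype(np.uint8); n,l,st,ce=cv2.connectedComponentsWithStats(msk); 
for i in range(1,n): 
  if st[i,4]>10: print("lock",st[i],R([ce[i]+[180,190]],.092))
for nme,(lo,hi) in {"blue":((105,120,60),(130,255,255)),"red":((0,150,60),(6,255,255)),"yel":((20,150,80),(32,255,255))}.items():
  k=cv2.inRange(hsv[180:198,272:335],lo,hi); ys,xs=np.nonzero(k)
  if len(xs): print(nme,len(xs),R([(xs.mean()+272,ys.mean()+180)],.09))
a=cv2.resize(im[175:285,265:345],(480,600),interpolation=cv2.INTER_CUBIC)
b=cv2.resize(im[150:230,150:245],(320,270),interpolation=cv2.INTER_CUBIC)
o=np.zeros((600,800,3),np.uint8);o[:,:480]=a;o[:270,480:]=b;cv2.imwrite("pics/c.png",o)
E
```

```text
cash_box 0.84 [[0.4744, 0.3094], [0.6581, 0.2787], [0.614, 0.0288], [0.4305, 0.061]] c [0.5442 0.1695] sides 0.1863 0.2537 ang -9.5 -100.0
cash_box 0.68 [[0.8091, 0.2205], [0.8486, 0.0546], [0.7311, 0.0272], [0.6919, 0.1927]] c [0.7702 0.1238] sides 0.1706 0.1207 ang -76.6 -166.9
key_block 0.75 [[0.5822, -0.0971], [0.5858, -0.2892], [0.5299, -0.2897], [0.5264, -0.0979]] c [ 0.5561 -0.1935] sides 0.1921 0.0559 ang -88.9 -179.4
key_block 0.67 [[0.3195, -0.1549], [0.3446, -0.2817], [0.3017, -0.29], [0.2767, -0.1634]] c [ 0.3106 -0.2225] sides 0.1292 0.0437 ang -78.8 -169.0
lock [ 9 11 10  9 59] [[0.48852878 0.18068796]]
blue 22 [[ 0.55247949 -0.126149  ]]
red 20 [[ 0.55410347 -0.21390939]]
yel 30 [[ 0.55528445 -0.25929956]]
```

View pics/c.png

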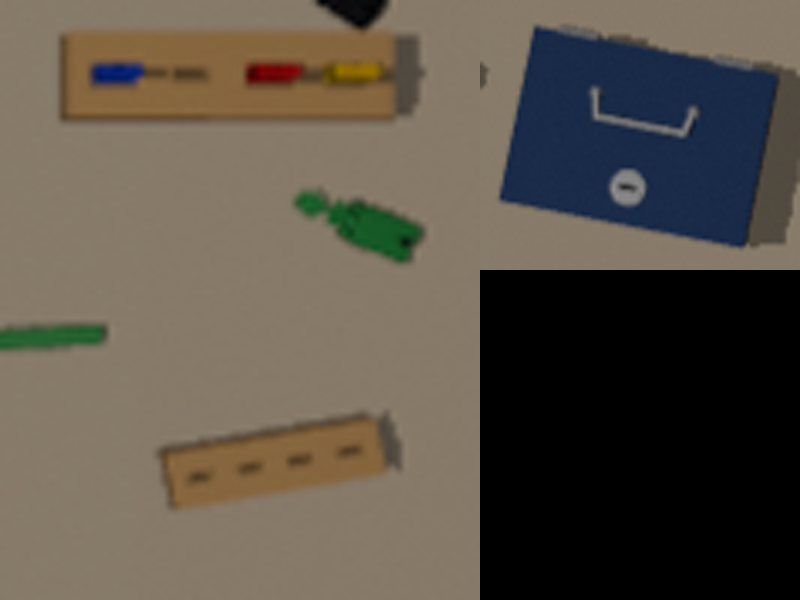

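Confirmed: the large block (56×192 mm) holds the blue, red and yellow keys, and its slot 2 is empty. In the crop the lock slot sits at about (627,187). I'll write a planning helper and find out where the wrist camera looks.

```bash
cat >> h.py <<'E'
from scipy.spatial.transform import Rotation as Ro
def tool(p,yaw): return Ro.from_euler("xyz",[180,0,yaw],degrees=True).as_matrix(),np.array(p)
def plan(p1,yaw1,n=10,p0=None,yaw0=None,pr=True):
    """equal world steps from (p0,yaw0; default measured) to p1,yaw1; prints rows in tool axes"""
    if p0 is None: s=observe(); p0=s["ee_pos"]; yaw0=s["eef_rot"][2]
    p0=np.array(p0,float); d=(np.array(p1)-p0)/n; r=-((yaw1-yaw0+180)%360-180)/n; r=round(r,1)
    cp=p0.copy(); y=yaw0; rows=[]
    for i in range(n):
        M=tool(cp,y)[0]; a=np.round(M.T@(p0+d*(i+1)-cp),4); rows.append(a.tolist()); cp=cp+M@a; y-=r
    print(rows,"roll",r,"| step",np.linalg.norm(d).round(4),"end",cp.round(4),round(y,2))
def camtool():
    m=camera_model("wrist");s=observe(); T=Ro.from_euler("xyz",s["eef_rot"],degrees=True).as_matrix()
    R=np.array(m["R"]); c=-R.T@np.array(m["t"]); return T.T@R.T, T.T@(c-s["ee_pos"]), m
def predict(p,yaw,X):
    A,b,m=camtool(); M,p=tool(p,yaw); m=dict(m); R=(M@A).T; m["R"]=R; m["t"]=-R@(p+M@b); return proj("wrist",X,m)
E
python3 - <<'E'
from h import *
A,b,m=camtool(); print(A.round(3),b.round(3),m["fx"])
for P in([.48,.17,.28],[.52,.18,.28],[.44,.18,.28],[.48,.18,.33]): print(P,predict(P,80,[.489,.18,.092]))
for P in([.55,-.15,.25],[.55,-.17,.3]): print(P,[predict(P,90,[.554,y,.095]).round() for y in(-.126,-.171,-.216,-.261)])
plan([.46,.18,.28],80,11)
E
```

```text
[[ 0.    -0.974 -0.226]
 [ 1.     0.    -0.001]
 [ 0.001 -0.226  0.974]] [ 0.065 -0.002 -0.179] 290.48247008228753
[0.48, 0.17, 0.28] [260.21776885 164.87982741]
[0.52, 0.18, 0.28] [230.87361776 177.84062831]
[0.44, 0.18, 0.28] [292.45158089 167.14531166]
[0.48, 0.18, 0.33] [260.58975261 166.66821189]
[0.55, -0.15, 0.25] [array([258., 158.]), array([258., 196.]), array([258., 232.]), array([258., 265.])]
[0.55, -0.17, 0.3] [array([258., 138.]), array([258., 172.]), array([257., 205.]), array([257., 235.])]
[[-0.035, -0.0309, -0.0068], [-0.0386, -0.0261, -0.0068], [-0.0418, -0.0208, -0.0067], [-0.0441, -0.0151, -0.0068], [-0.0457, -0.0093, -0.0068], [-0.0466, -0.0033, -0.0068], [-0.0465, 0.0029, -0.0067], [-0.0458, 0.0089, -0.0068], [-0.0443, 0.0148, -0.0068], [-0.0419, 0.0205, -0.0068], [-0.0389, 0.0258, -0.0067]] roll 7.5 | step 0.0471 end [0.46 0.18 0.28] 79.98
```

Call:
apply_moves:
  slide:
    - [-0.035,-0.031,-0.008]
    - [-0.0385,-0.026,-0.008]
    - [-0.042,-0.021,-0.008]
    - [-0.044,-0.015,-0.007]
    - [-0.0455,-0.0095,-0.007]
    - [-0.0465,-0.0035,-0.007]
    - [-0.0465,0.003,-0.007]
    - [-0.046,0.009,-0.007]
    - [-0.044,0.015,-0.007]
    - [-0.042,0.0205,-0.007]
  roll: [8.2,8.2,8.2,8.2,8.2,8.2,8.2,8.2,8.2,8.2]

```text
clock: 1.85
ee_pos: [0.4138, 0.2059, 0.2791]
eef_rot: [179.9, -0.0, 80.2]
wrist_force: [1.5, -0.1, 0.7]
grip_width: 0.999
finger_force: 0.0
```

```bash
python3 - <<'E'
from h import *
s=observe();print(s["ee_pos"],s["eef_rot"],s["clock"])
m=camera_model("wrist");im=read_camera("wrist"); m2=camera_model("wrist"); print(np.abs(np.array(m["t"])-m2["t"]).max())
cv2.imwrite("pics/d.png",im)
print([ (d["rect"],d["score"]) for d in look_for("wrist","keyhole")][:2])
p=proj("wrist",[.489,.18,.092],m2); print(p)
E
```

```text
[0.41381984 0.20588178 0.27906488] [ 1.79947816e+02 -2.39340960e-02  8.01518875e+01] 1.85
0.002177186759658556
[([282.8, 83.2, 154.8, 185.5], 0.94)]
[310.19767721 177.95939655]
```

View pics/d.png

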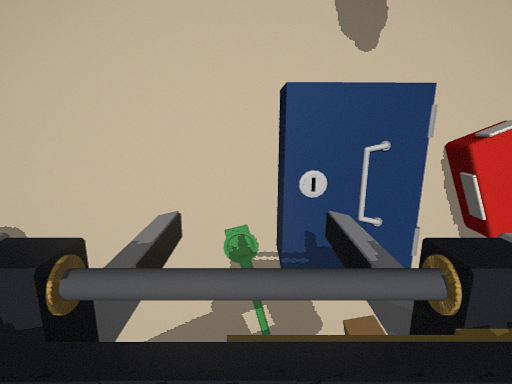

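The wrist view shows the lock face at (313,184) with its slot vertical, so the tool is nearly aligned with the box.

```bash
cat >> h.py <<'E'
def lockpos(z=.092):
    s=observe(); m=camera_model("wrist"); im=read_camera("wrist")
    u,v=proj("wrist",[.489,.18,z],m).astype(int); x0,y0=max(u-45,0),max(v-45,0); g=im[y0:v+45,x0:u+45]
    k=((g.min(2)>120)).astype(np.uint8)
    cs=[c for c in cv2.findContours(k,0,2)[0] if cv2.contourArea(c)>60]
    for c in cs:
        h=cv2.convexHull(c); e=cv2.fitEllipse(h)
        if max(e[1])/min(e[1])<1.3: print("lock px",np.array(e[0])+[x0,y0],e[1],"->",ray("wrist",e[0][0]+x0,e[0][1]+y0,z,m))
    return im,m
E
python3 - <<'E'
from h import *
im,m=lockpos()
s=observe(); print(s["ee_pos"],s["eef_rot"])
hsv=cv2.cvtColor(im,cv2.COLOR_BGR2HSV); k=cv2.inRange(hsv,(105,120,40),(130,255,255))
# left (front) lid top edge: need top face edge; use brightness; fit Canny lines near u~288 and top v~85
g=cv2.cvtColor(im,cv2.COLOR_BGR2GRAY); L=cv2.createLineSegmentDetector().detect(im[:,:,0])[0][:,0]
for a in L:
    n=np.hypot(a[0]-a[2],a[1]-a[3])
    if n>70 and a[[0,2]].min()>270 and a[[1,3]].max()<272:
        P,Q=ray("wrist",a[0],a[1],.09,m),ray("wrist",a[2],a[3],.09,m); d=Q-P; print(a.round(1),P[:2].round(4),Q[:2].round(4),"ang",np.degrees(np.arctan2(d[1],d[0])).round(2))
plan([.535,-.165,.26],90.5,10)
E
```

```text
lock px [310.61494827 181.83329391] (26.543458938598633, 27.985214233398438) -> [0.48732864 0.17893768 0.092     ]
[0.41450478 0.20580501 0.27916192] [ 1.79925347e+02 -3.80176823e-02  8.02310696e+01]
[274.5 253.1 277.3  88.1] [0.4257 0.0878] [0.463  0.3001] ang 80.02
[283.4  83.1 279.6 250.7] [0.4712 0.3045] [0.4332 0.0902] ang -100.06
[426.  135.5 414.4 222. ] [0.6377 0.212 ] [0.6177 0.0995] ang -100.09
[283.1  79.7 431.9  80.2] [0.4714 0.3083] [0.6474 0.2767] ang -10.17
[[-0.0345, 0.0182, 0.0019], [-0.0348, 0.0175, 0.0019], [-0.0351, 0.017, 0.0019], [-0.0354, 0.0163, 0.002], [-0.0357, 0.0157, 0.0019], [-0.036, 0.0151, 0.0019], [-0.0362, 0.0145, 0.0019], [-0.0364, 0.0138, 0.0019], [-0.0367, 0.0132, 0.0019], [-0.0369, 0.0125, 0.002]] roll -1.0 | step 0.039 end [ 0.535 -0.165  0.26 ] 90.23
```

Call:
apply_moves:
  slide:
    - [-0.0345,0.018,0.002]
    - [-0.035,0.0175,0.002]
    - [-0.035,0.017,0.002]
    - [-0.0355,0.0165,0.002]
    - [-0.0355,0.0155,0.002]
    - [-0.036,0.015,0.002]
    - [-0.036,0.0145,0.002]
    - [-0.0365,0.014,0.002]
    - [-0.0365,0.013,0.002]
    - [-0.037,0.0125,0.002]
  roll: [-1,-1,-1,-1,-1,-1,-1,-1,-1,-1]

```text
clock: 3.0
ee_pos: [0.5359, -0.1621, 0.258]
eef_rot: [-180.0, -0.0, 90.7]
wrist_force: [0.8, -0.1, 0.8]
grip_width: 1.001
finger_force: 0.0
```

```bash
cat >> h.py <<'E'
def keys(zt=.095):
    """centres of bow tops (z=.095) and block edges, from the wrist camera"""
    m=camera_model("wrist"); im=read_camera("wrist"); hsv=cv2.cvtColor(im,cv2.COLOR_BGR2HSV)
    return im,m,hsv
E
python3 - <<'E'
from h import *
read_camera("wrist"); im,m,hsv=keys(); s=observe(); print(s["ee_pos"],s["eef_rot"])
cv2.imwrite("pics/e.png",im)
L=cv2.createLineSegmentDetector().detect(cv2.cvtColor(im,cv2.COLOR_BGR2GRAY))[0][:,0]
for a in L:
    n=np.hypot(a[0]-a[2],a[1]-a[3]); P,Q=ray("wrist",a[0],a[1],.05,m),ray("wrist",a[2],a[3],.05,m); d=Q-P
    if n>40 and .5<P[0]<.62 and -.32<P[1]<-.06: print(a.round(1),P[:2].round(4),Q[:2].round(4),"ang",np.degrees(np.arctan2(d[1],d[0])).round(2))
for q in("key_blue_bow","key_red_bow","key_yellow_bow"): print(q,[([round(x) for x in d["rect"]],round(d["score"],2)) for d in look_for("wrist",q)][:3])
E
```

```text
[ 0.53589358 -0.16411911  0.2573364 ] [-1.79924949e+02 -2.05200973e-02  9.04318286e+01]
[246.3 250.6 244.1 121.9] [ 0.5275 -0.2844] [ 0.5241 -0.1041] ang 91.1
[287.3 121.9 285.6 230.6] [ 0.58   -0.1035] [ 0.583  -0.2533] ang -88.86
[245.6 120.5 286.9 120. ] [ 0.526  -0.1023] [ 0.5794 -0.1012] ang 1.25
key_blue_bow [([260, 132, 12, 24], 0.61)]
key_red_bow [([189, 215, 23, 44], 0.88), ([262, 196, 12, 31], 0.67), ([287, 201, 34, 46], 0.56)]
key_yellow_bow [([259, 134, 15, 24], 0.73), ([243, 121, 44, 136], 0.63)]
```

View pics/e.png

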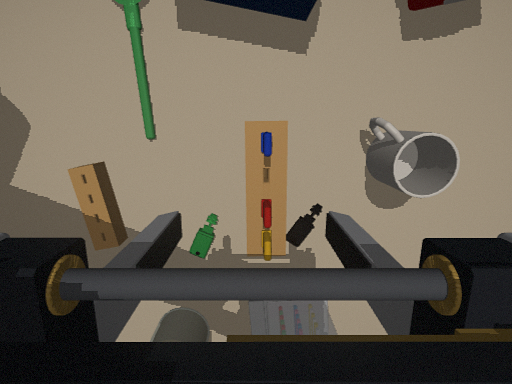

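The wrist view shows the blue key at (266,144), the empty slot at (266,173), red at (267,212) and yellow at (267,244). The green and black look-alikes lie flat beside the block at (203,237) and (303,226).

```bash
python3 - <<'E'
from h import *
im,m,hsv=keys(); s=observe(); print(s["ee_pos"],s["eef_rot"])
for n,(lo,hi) in {"blue":((105,120,60),(130,255,255)),"red":((0,150,60),(6,255,255)),"yel":((20,150,60),(32,255,255))}.items():
  k=cv2.inRange(hsv,lo,hi); k[:, :255]=0;k[:,280:]=0;k[:120]=0;k[265:]=0
  ys,xs=np.nonzero(k); 
  # back face line of bow: top edge = lowest rows? report extents
  u=np.median(xs); print(n,len(xs),"u",xs.mean(),xs.min(),xs.max(),"v",ys.min(),ys.max(),"top-z rays at vmin,vmax:",[ray("wrist",u,v,.095,m)[:2].round(4).tolist() for v in(ys.min(),ys.max()+1)], ray("wrist",u,ys.min(),.05,m).round(4))
# slot empty: dark
g=cv2.cvtColor(im,cv2.COLOR_BGR2GRAY)[160:190,255:280]; print(g[:,12],"\n",g[14])
C=np.array([.5545,-.1965])
for y in(.0675,.0225,-.0225,-.0675):
  P=C+y*np.array([-.019,1]); print(P.round(4), proj("wrist",[*P,.05],m).round(1), proj("wrist",[P[0],P[1]+.014,.095],m).round(1),proj("wrist",[P[0],P[1]-.014,.095],m).round(1))
E
```

```text
[ 0.53510568 -0.1605515   0.25828384] [-1.79979188e+02 -3.44817660e-02  9.06191678e+01]
blue 207 u 267.65700483091786 262 272 v 137 161 top-z rays at vmin,vmax: [[0.5516, -0.1141], [0.5522, -0.1433]] [ 0.5538 -0.1164  0.05  ]
red 248 u 266.9959677419355 262 271 v 204 232 top-z rays at vmin,vmax: [[0.5521, -0.195], [0.553, -0.2327]] [ 0.5544 -0.2078  0.05  ]
yel 266 u 267.0864661654135 262 272 v 234 264 top-z rays at vmin,vmax: [[0.553, -0.2341], [0.5539, -0.2766]] [ 0.5554 -0.252   0.05  ]
[ 40  43  80  83  79  80  81  81  82  82  79  82 116  65  76  72  75  75
  73  73  74  61  70  73  72  78  80 114 124 127] 
 [129 128 129 130 130 128 128 131 123  97  88  82  76  55  84 110 125 130
 127 129 128 131 131 129 131]
[ 0.5532 -0.129 ] [267.3 146.7] [269.4 137.8] [268.8 161.7]
[ 0.5541 -0.174 ] [267.3 180.1] [269.2 175.9] [268.7 198.5]
[ 0.5549 -0.219 ] [267.2 211.7] [269.1 211.9] [268.6 233.2]
[ 0.5558 -0.264 ] [267.1 241.9] [268.9 245.8] [268.4 266. ]
```

Call:
apply_moves:
  slide:
    - [0.004,0.002,0.015]
    - [0.004,0.002,0.015]
    - [0.004,0.002,0.015]
    - [0.004,0.002,0.015]
    - [0.004,0.002,0.015]
    - [0.004,0.002,0.015]
    - [0.004,0.002,0.015]
    - [0.004,0.002,0.015]
    - [0.002,0.002,0.015]
    - [0,0,0]
  roll: [-0.5,0,0,0,0,0,0,0,0,0]
  hand: 0.6

```text
clock: 4.3
ee_pos: [0.5512, -0.1272, 0.1206]
eef_rot: [-179.8, -0.1, 91.0]
wrist_force: [-0.2, -0.9, -0.9]
grip_width: 0.596
finger_force: 0.0
```

```bash
cat >> h.py <<'E'
def avg(n=4):
    P=[];Y=[];F=[];T=[]
    for i in range(n):
        s=observe();P.append(s["ee_pos"]);Y.append(s["eef_rot"][2]);F.append(s["wrist_force"]);T.append(s["ft_torque"]); im=read_camera("wrist")
    print("pos",np.mean(P,0).round(4),"sd",np.std(P,0).round(4),"yaw",np.mean(Y).round(2),"F",np.mean(F,0).round(1),"T",np.mean(T,0).round(3),"grip",round(s["grip_width"],3),"clk",s["clock"])
    return np.mean(P,0),np.mean(Y),im
E
python3 -c "
from h import *
avg()"
```

```text
pos [ 0.5522 -0.1279  0.1224] sd [0.0007 0.0005 0.0013] yaw 90.99 F [ 0.  -0.3 -0.1] T [-0.045  0.038  0.028] grip 0.6 clk 4.45
```

Call:
apply_moves:
  slide:
    - [-0.0005,0.0005,0.0105]
    - [-0.0005,0.0005,0.0105]
    - [0,0,0.0105]
    - [0,0,0.0105]
    - [0,0,0.0105]
    - [0,0,0.0105]
    - [0,0,0.001]
    - [0,0,0]
    - [0,0,0]
    - [0,0,0]
  roll: [0,0,0,0,0,0,0,0,0,0]

```text
clock: 5.5
ee_pos: [0.5541, -0.1293, 0.0601]
eef_rot: [179.9, 0.0, 91.0]
wrist_force: [-0.2, 0.7, 0.1]
grip_width: 0.6
finger_force: 0.0
```

Call:
apply_moves:
  slide:
    - [0,0,0]
    - [0,0,0]
    - [0,0,0]
    - [0,0,0]
    - [0,0,0]
    - [0,0,0]
    - [0,0,0]
    - [0,0,0]
    - [0,0,0]
    - [0,0,0]
  roll: [0,0,0,0,0,0,0,0,0,0]
  hand: 0
  newtons: 30

```text
clock: 6.5
ee_pos: [0.5535, -0.1291, 0.0594]
eef_rot: [-180.0, -0.0, 91.0]
wrist_force: [-0.5, 0.1, 0.5]
grip_width: 0.103
finger_force: 30.0
```

```bash
python3 -c "
from h import *
p,y,_=avg()
a=np.array([.5535,-.129,.16]); 
plan([.487,.179,.16],80,10,a,91.0)"
```

```text
pos [ 0.5535 -0.1291  0.0594] sd [0. 0. 0.] yaw 90.98 F [-0.4 -0.   0.4] T [-0.088  0.118  0.014] grip 0.106 clk 6.65
[[0.0309, -0.0061, -0.0], [0.0308, -0.0067, -0.0], [0.0307, -0.0073, -0.0], [0.0305, -0.0079, -0.0], [0.0303, -0.0085, -0.0], [0.0302, -0.009, -0.0], [0.03, -0.0096, -0.0], [0.0298, -0.0102, -0.0], [0.0296, -0.0108, -0.0], [0.0294, -0.0113, -0.0]] roll 1.1 | step 0.0315 end [0.487 0.179 0.16 ] 80.0
```

Call:
apply_moves:
  slide:
    - [0,0,-0.005]
    - [0,0,-0.01]
    - [0,0,-0.015]
    - [0,0,-0.02]
    - [0,0,-0.025]
    - [0.005,-0.001,-0.025]
    - [0.02,-0.004,-0.025]
    - [0.03,-0.007,-0.005]
    - [0.03,-0.007,0]
    - [0.03,-0.007,0]
  roll: [0,0,0,0,0,0,0,2,3,3]

```text
clock: 7.7
ee_pos: [0.5295, -0.0129, 0.1916]
eef_rot: [179.8, 0.0, 82.8]
wrist_force: [0.5, 0.9, 0.5]
grip_width: 0.104
finger_force: 30.0
```

```bash
python3 -c "
from h import *
p,y,im=avg(2)
plan([.487,.179,.165],80,8)
cv2.imwrite('pics/f.png',im)"
```

```text
pos [ 0.529  -0.011   0.1914] sd [0.0005 0.0019 0.0002] yaw 82.87 F [-0.2  1.9 -0.2] T [ 0.006  0.055 -0.011] grip 0.103 clk 7.75
[[0.023, -0.008, 0.0033], [0.0229, -0.0082, 0.0032], [0.0229, -0.0084, 0.0033], [0.0228, -0.0085, 0.0032], [0.0227, -0.0087, 0.0033], [0.0227, -0.0089, 0.0032], [0.0227, -0.009, 0.0033], [0.0225, -0.0091, 0.0032]] roll 0.4 | step 0.0246 end [0.487 0.179 0.165] 79.97
```

Call:
apply_moves:
  slide:
    - [0.023,-0.008,0]
    - [0.023,-0.008,0]
    - [0.023,-0.0085,0]
    - [0.023,-0.0085,0]
    - [0.0225,-0.0085,0.005]
    - [0.0225,-0.009,0.005]
    - [0.0225,-0.009,0.006]
    - [0.0225,-0.009,0.01]
    - [0,0,0]
    - [0,0,0]
  roll: [0.5,0.5,0.5,0.5,0.5,0.5,0,0,0,0]

```text
clock: 8.8
ee_pos: [0.4897, 0.176, 0.1642]
eef_rot: [179.9, 0.0, 80.0]
wrist_force: [0.5, -0.4, -0.6]
grip_width: 0.109
finger_force: 30.0
```

```bash
python3 -c "
from h import *
p,y,im=avg(3)
cv2.imwrite('pics/g.png',im[60:,100:460])
im,m=lockpos();print(proj('wrist',[.4873,.1789,.092],m))"
```

```text
pos [0.4899 0.1757 0.1643] sd [0.0002 0.0002 0.0001] yaw 79.97 F [ 0.1 -0.1 -0.6] T [-0.069  0.09  -0.005] grip 0.103 clk 8.9
lock px [249.70175171 191.27806473] (39.049339294433594, 40.74219512939453) -> [0.4878295  0.17912175 0.092     ]
[249.16131021 191.61754994]
```

View pics/g.png

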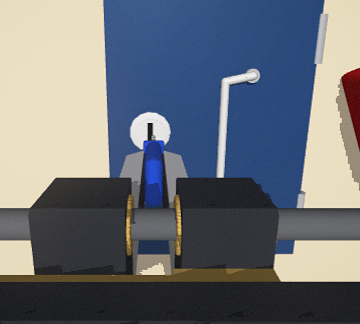

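The view shows the blue key's bow at about (154,150) in the crop, a few pixels right of the slot at (150,130). I'll shift 3 mm and insert.

Call:
apply_moves:
  slide:
    - [0.003,-0.003,0]
    - [0,0,0.005]
    - [0,0,0.006]
    - [0,0,0.006]
    - [0,0,0.005]
    - [0,0,0.005]
    - [0,0,0.005]
    - [0,0,0.006]
    - [0,0,0.006]
    - [0,0,0]
  roll: [0,0,0,0,0,0,0,0,0,0]

```text
clock: 10.0
ee_pos: [0.4867, 0.1798, 0.1186]
eef_rot: [180.0, 0.0, 80.0]
wrist_force: [1.6, -1.3, -2.5]
grip_width: 0.104
finger_force: 30.0
```

Call:
apply_moves:
  slide:
    - [0,0,0.004]
    - [0,0,0.004]
    - [0,0,0.003]
    - [0,0,0.003]
    - [0,0,0.002]
    - [0,0,0.001]
    - [0,0,0.001]
    - [0,0,0.0005]
    - [0,0,0]
    - [0,0,0]
  roll: [0,0,0,0,0,0,0,0,0,0]

```text
clock: 11.0
ee_pos: [0.4868, 0.1799, 0.1013]
eef_rot: [180.0, 0.0, 80.0]
wrist_force: [-1.5, -3.2, 5.2]
grip_width: 0.106
finger_force: 30.0
```

```bash
python3 -c "
from h import *
avg(3)"
```

```text
pos [0.4868 0.1799 0.1013] sd [0. 0. 0.] yaw 79.98 F [-1.4 -3.2  5.1] T [-0.73   0.412  0.004] grip 0.107 clk 11.1
```

Call:
apply_moves:
  slide:
    - [0,0,0.0005]
    - [0,0,0]
    - [0,0,0]
    - [0,0,0]
    - [0,0,0]
    - [0,0,0]
    - [0,0,0]
    - [0,0,0]
    - [0,0,0]
    - [0,0,0]
  roll: [2.5,2.5,2.5,2.5,2.5,2.5,2.5,2.5,0,0]

```text
clock: 12.15
ee_pos: [0.4868, 0.1802, 0.1013]
eef_rot: [-180.0, -0.0, 60.0]
wrist_force: [-3.0, -1.9, 7.8]
grip_width: 0.103
finger_force: 30.0
```

```bash
python3 -c "
from h import *
avg(1)"
```

```text
pos [0.4868 0.1802 0.1013] sd [0. 0. 0.] yaw 59.98 F [-3.  -1.9  7.8] T [-0.505  0.714 -0.001] grip 0.103 clk 12.15
```

Call:
apply_moves:
  slide:
    - [0,0,0]
    - [0,0,0]
    - [0,0,0]
    - [0,0,0]
    - [0,0,0]
    - [0,0,0]
    - [0,0,0]
    - [0,0,0]
    - [0,0,0]
    - [0,0,0]
  roll: [2,2,2,2,2,2,2,0,0,0]

```text
clock: 13.2
ee_pos: [0.4868, 0.1805, 0.1013]
eef_rot: [-180.0, -0.0, 46.0]
wrist_force: [-2.4, -2.1, 8.2]
grip_width: 0.108
finger_force: 30.0
```

```bash
python3 -c "
from h import *
avg(1);print(observe()['joint_torque'].round(2))"
```

```text
pos [0.4868 0.1805 0.1013] sd [0. 0. 0.] yaw 45.97 F [-2.4 -2.1  8.2] T [-0.336  0.659 -0.056] grip 0.108 clk 13.2
[ 2.100e-01 -2.741e+01 -2.632e+01  3.100e-01 -9.300e-01 -2.000e-02]
```

Call:
apply_moves:
  slide:
    - [0,0,0]
    - [0,0,0]
    - [0,0,0]
    - [0,0,0]
    - [0,0,0]
    - [0,0,0]
    - [0,0,0]
    - [0,0,0]
    - [0,0,0]
    - [0,0,0]
  roll: [1.5,1.5,1.5,1.5,0,0,0,0,0,0]

```text
clock: 14.25
ee_pos: [0.4869, 0.1805, 0.1013]
eef_rot: [-180.0, -0.1, 40.0]
wrist_force: [-3.1, -0.3, 7.8]
grip_width: 0.106
finger_force: 30.0
```

```bash
python3 -c "
from h import *
p,y,im=avg(1);cv2.imwrite('pics/i.png',im[150:290,180:340])
print(observe()['joint_torque'].round(3)[5])"
```

```text
pos [0.4869 0.1805 0.1013] sd [0. 0. 0.] yaw 39.97 F [-3.1 -0.3  7.8] T [-0.269  0.672 -0.046] grip 0.106 clk 14.25
-0.012
```

The torque stays near zero, so the blue key is turning freely past 0.6 rad. I'll carry on turning.

Call:
apply_moves:
  slide:
    - [0,0,0]
    - [0,0,0]
    - [0,0,0]
    - [0,0,0]
    - [0,0,0]
    - [0,0,0]
    - [0,0,0]
    - [0,0,0]
    - [0,0,0]
    - [0,0,0]
  roll: [5,5,5,5,5,5,5,4,3,3]

```text
clock: 15.3
ee_pos: [0.4874, 0.1811, 0.1013]
eef_rot: [-179.9, -0.1, -5.2]
wrist_force: [-0.7, 0.5, 5.8]
grip_width: 0.107
finger_force: 30.0
```

```bash
python3 -c "
from h import *
p,y,im=avg(1);cv2.imwrite('pics/j.png',cv2.resize(im[130:310,150:370],(660,540)))"
```

```text
pos [0.4874 0.1811 0.1013] sd [0. 0. 0.] yaw -5.16 F [-0.7  0.5  5.8] T [0.128 0.249 0.038] grip 0.107 clk 15.3
```

View pics/j.png

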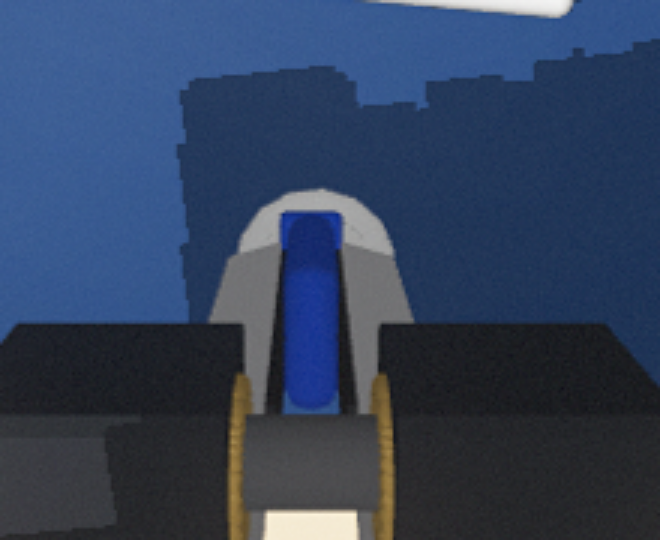

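The key's bow is now aligned across the lock, having turned with the gripper. I'll finish the quarter turn and then lift the lid along its arc.

Call:
apply_moves:
  slide:
    - [0,0,0]
    - [0,0,0]
    - [0,0,0]
    - [0,0,0]
    - [0,0,0]
    - [0,0,0]
    - [0,0,0]
    - [0,0,0]
    - [0,0,0]
    - [0,0,0]
  roll: [2,2,1,0.5,0,0,0,0,0,0]

```text
clock: 16.35
ee_pos: [0.4875, 0.1811, 0.1013]
eef_rot: [-179.8, -0.1, -10.5]
wrist_force: [-0.6, 0.8, 5.7]
grip_width: 0.102
finger_force: 30.0
```

Call:
apply_moves:
  slide:
    - [0.0012,0,-0.004]
    - [0.0012,0,-0.004]
    - [0.0012,0,-0.0038]
    - [0.0012,0,-0.0038]
    - [0.0012,0,-0.0038]
    - [0.0017,0,-0.0036]
    - [0.0017,0,-0.0036]
    - [0.0017,0,-0.0036]
    - [0.0017,0,-0.0036]
    - [0.0017,0,-0.0036]
  roll: [0,0,0,0,0,0,0,0,0,0]
  newtons: 18

```text
clock: 17.35
ee_pos: [0.4978, 0.1778, 0.1359]
eef_rot: [180.0, 0.5, -10.5]
wrist_force: [-5.6, 2.9, -5.6]
grip_width: 0.105
finger_force: 18.0
```

```bash
python3 -c "
from h import *
p,y,im=avg(1);a=read_camera('side')[90:230,140:300];cv2.imwrite('pics/k.png',cv2.resize(a,(640,560)))"
```

```text
pos [0.4978 0.1778 0.1359] sd [0. 0. 0.] yaw -10.52 F [-5.6  2.9 -5.6] T [0.717 1.499 0.003] grip 0.105 clk 17.35
```

View pics/k.png

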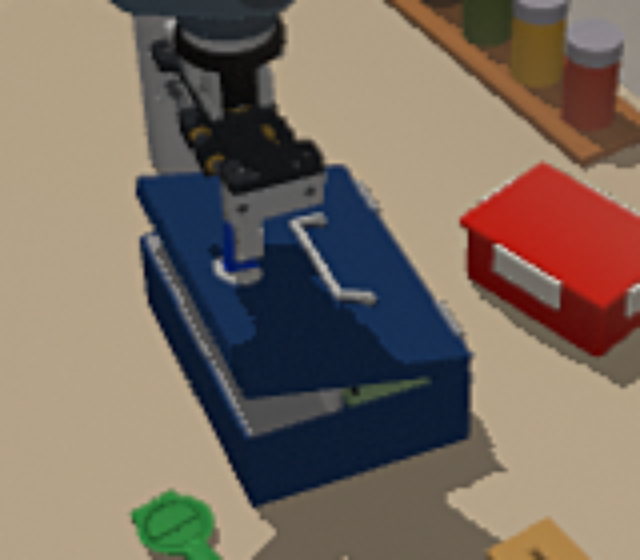

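The lid is rising with the blue key in the lock, so I'll continue along the arc.

Call:
apply_moves:
  slide:
    - [0.0018,0,-0.0036]
    - [0.0018,0,-0.0036]
    - [0.0018,0,-0.0036]
    - [0.002,0,-0.0036]
    - [0.002,0,-0.0036]
    - [0.0024,0,-0.0034]
    - [0.0024,0,-0.0034]
    - [0.0024,0,-0.0034]
    - [0.0024,0,-0.0034]
    - [0.0024,0,-0.0034]
  roll: [0,0,0,0,0,0,0,0,0,0]

```text
clock: 18.45
ee_pos: [0.5224, 0.1732, 0.173]
eef_rot: [180.0, -0.0, -10.5]
wrist_force: [-0.8, 0.8, -9.1]
grip_width: 0.103
finger_force: 18.0
```

```bash
python3 -c "
from h import *
avg(2)"
```

```text
pos [0.5228 0.1732 0.1734] sd [0.0004 0.0001 0.0004] yaw -10.53 F [-0.7  1.1 -8.7] T [0.266 0.684 0.026] grip 0.104 clk 18.5
```

Call:
apply_moves:
  slide:
    - [0,0,0]
    - [0,0,0]
    - [0,0,0]
    - [0,0,0]
    - [0,0,0]
    - [0,0,0]
    - [0,0,0]
    - [0,0,0]
    - [0,0,0]
    - [0,0,0]
  roll: [0,0,0,0,0,0,0,0,0,0]
  hand: 0.4

```text
clock: 19.55
ee_pos: [0.5219, 0.1734, 0.1728]
eef_rot: [180.0, 0.0, -10.5]
wrist_force: [0.0, -0.3, -0.2]
grip_width: 0.399
finger_force: 0.0
```

Call:
apply_moves:
  slide:
    - [0,0,-0.005]
    - [0,0,-0.01]
    - [0,0,-0.015]
    - [0,0,-0.02]
    - [0,0,-0.02]
    - [0,0,-0.02]
    - [0,0,-0.02]
    - [-0.015,0,-0.01]
    - [-0.02,0,0]
    - [-0.02,0,0]
  roll: [0,0,0,0,0,0,0,0,0,0]

```text
clock: 20.55
ee_pos: [0.4679, 0.1836, 0.2951]
eef_rot: [-179.9, -0.2, -10.5]
wrist_force: [0.4, -0.6, 0.1]
grip_width: 0.402
finger_force: 0.0
```

```bash
python3 -c "
from h import *
avg(1);a=read_camera('side')[90:290,140:390];cv2.imwrite('pics/l.png',cv2.resize(a,(750,600)))"
```

```text
pos [0.4679 0.1836 0.2951] sd [0. 0. 0.] yaw -10.54 F [ 0.4 -0.6  0.1] T [ 0.074  0.109 -0.049] grip 0.402 clk 20.55
```

View pics/l.png

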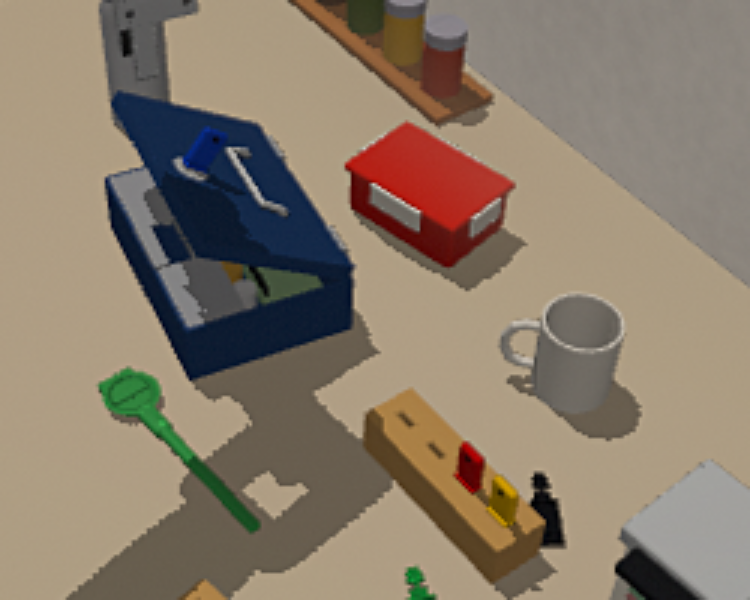

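The lid stands open with the blue key seated in the lock at (203,150), and red and yellow are still in the block. I'll check the angle numerically, then hand in.

```bash
python3 - <<'E'
from h import *
H=np.array([.4875,.179])+.14*np.array([np.cos(np.radians(10)),-np.sin(np.radians(10))]); ux=np.array([.985,-.174])
for t in(20,25,30,35):
  c,s=np.cos(np.radians(t)),np.sin(np.radians(t))
  def P(a,h,w): 
    x=-a*c+h*s; q=H+ux*x+w*np.array([.174,.985]); return ((proj("side",[*q,.088+a*s+h*c])-[140,90])*3).round()
  print(t,"front corner +y",P(.178,.002,.125),"key top",P(.14,.049,0))
E
```

```text
20 front corner +y [105. 116.] key top [193. 151.]
25 front corner +y [109. 104.] key top [201. 141.]
30 front corner +y [115.  91.] key top [209. 131.]
35 front corner +y [121.  79.] key top [219. 122.]
```

```bash
python3 -c "
from h import *
print(finish_job())"
```

```text
the job is handed in; nothing more can be done
None
```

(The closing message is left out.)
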